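# Find the hidden lid catch of a sample cooler by touch

### The arm

A 6-joint arm with a two-finger parallel gripper is mounted at the origin on the work surface. World frame = base frame: x ahead of the robot, y to its left, z up, the work surface at z = 0. Lengths are in m, angles in degrees, forces in N, time in s.
With the tool pointing down it reaches from about 0.275 to 0.825 m from the base axis. Payload 4.9 kg.
Tool frame: the origin (TCP) lies at the very end of the fingers, on their centre line; the grasp point (between the pads) lies robot.grasp_offset behind it (robot.grasp_offset is the distance from the TCP to the grasp point, in m); z points along the fingers, y is the line along which they close (so a half turn about z gives the same grasp; the last joint's range is limited). The gripper opens to 85 mm and grips with 20 to 120 N. Pads are 22 mm wide; open, the fingers measure 114 mm over their backs; the gripper's body (76 mm by 85 mm) begins 54 mm behind the grasp point. The pads swing forward as they close: fully open they stand 13 mm farther back than shut.
Start: joints at [-7.689, 18.69, -11.035, 60.275, 0, 82.311], TCP at [0.55, 0, 0.231] pointing down, gripper open.
Joint ranges: [-152.03, 152.03], [-55.5, 102.48], [-74.3, 77.21], [-110.64, 120.58], [-84.22, 78.4], [-180, 180]. Speed limits (degrees/s): [147.25, 147.25, 180, 180, 180, 180].

### API

Orientations are given as [roll, pitch, yaw] about the fixed x, y, z axes, in that order (R = Rz(yaw) Ry(pitch) Rx(roll)).
In Python, from plant import robot, set_gripper, planner, monitor, eyes, ticket gives the robot as it stands. Calls block until the motion is done:
- robot.move_pose(position, orientation): joint-space move of the TCP to a pose.
- robot.servo_line(position, attitude=None, velocity=0.15, contact_N=None): straight line of the TCP; attitude=None keeps the orientation; velocity is the mean speed in m/s. With contact_N (N) it stops when the force on the tool has changed by that much, and returns True; else False.
- robot.set_joints(angles): joint-space move.
- set_gripper(opening, f_grip=None): finger opening in m; f_grip is the grip in N (None keeps the last); returns when the fingers have stopped.
- robot.dwell(seconds).
- planner.inverse_kinematics(position, orientation): joint angles nearest the present ones, or None.
- monitor.get_state(): the state.
- eyes.snapshot(name): name is "scene" or "side" or "wrist"; returns a dict with "frame" (480x640x3 uint8, blue, green, red), "fx", "fy", "cx", "cy" (pixels), "xyz" and "rotation" of the camera in the world. Camera axes: x right, y down, z forward; pixel columns grow to the right and rows downward; lengths in m; the calibration is good to about 2 mm. A picture is of the moment at which its call begins. There is no depth.
A pose or a line that the arm cannot do raises robot.Unreachable and nothing moves.
- ticket.job_done(): hands the job in; it is judged then, once.
The state is a dict: "clock": time; "q": joint angles; "joint_velocities": joint speeds; "effort": joint torques, N m; "position": TCP position; "tool_rot": TCP orientation; "force": force on the tool from outside, world axes, zero at the start; "moment": the same for the moment, N m; "width": finger opening in m; "finger_force": force on a finger pad.
Only numpy, scipy, OpenCV 4.12 (cv2) and the standard library are available. Lean on these libraries where they do the work, as an engineer would, in place of code of your own. Each camera call takes 0.05 s, during which the arm holds its last target. There are 200 camera calls.

### The job

The sample cooler's lid has no handle: it is released by a concealed catch plate set flush somewhere along the grey strip in its top. Feel along the strip with closed fingertips until you find the plate that gives, press it all the way in so that the lid rises ajar, then take the hand clear. Do not touch the lid itself, and leave the jar, beaker, tube rack and bottle where they stand.

Things in the scene. Friction and masses are not known exactly. Their poses are not given: they have to be found in the camera images.
- cooler: Low white bench-top sample cooler, a fixed box 300 (x) by 520 (y) by 90 mm high. Origin: centre of its underside; z up; its own -x side (display) is the front, towards the robot. Its flat top is 90 mm above the origin.
- channel (a point): Middle of the channel in the cooler's top, on the surface of the flat, rigid grey strip that fills it (70 mm in x, 230 mm in y, 1.5 mm below the top); axes as the cooler's, at x -95, y 0, z 88.5 mm in its frame. The catch lies on the strip's long middle line, its centre up to 70 mm to either side (y) of this point; where is not reported: it must be felt or seen.
- catch (a joint): Travel of the concealed catch plate, m: 0 untouched, 0.008 fully in. Flat, grey as the strip, 44.5 (x) by 52.5 mm (y) in an opening 48 by 56 mm, its face 2 mm below the strip's surface. Fingertips wholly within the opening push it straight down with 5 to 8 N (elsewhere the strip is rigid); it stays where it is left. A link raises the lid as it goes in.
- lid (a joint): Opening angle of the lid, in rad: 0 shut, 0.35 with the catch fully in (linked: 0.044 rad for each mm of catch travel).
- lid_edge (a point): Middle of the free (front) edge of the cooler's lid, a thin white plate 160 (x) by 220 (y) by 6 mm with no handle, lying on the cooler's top behind the strip and hinged at its far edge. When shut, this edge is 65 mm behind the strip's middle line; it rises by up to 55 mm as the catch goes in. Not to be touched.
- jar: Small closed jar, 40 mm across, 55 mm high, loose on the cooler's top near its +y end, about 205 mm from the middle. Origin: centre of its underside. Leave alone.
- beaker: Small open glass beaker, 52 mm across, 60 mm high, loose on the cooler's top near its -y end, about 205 mm from the middle. Origin: centre of its underside. Leave alone.
- rack: Orange tube rack, 100 by 160 mm, 90 mm high with its capped tubes, loose on the bench to the left (+y) of the cooler. Origin: centre of its underside. Leave alone.
- bottle: Glass bottle, 68 mm across, 150 mm high, loose on the bench to the right (-y) of the cooler. Origin: centre of its underside. Leave alone.

How it is judged (in metres and radians):
At the end, for the whole second after the job is handed in: The catch plate is pressed in by more than 6.5 of its 8 mm, the lid stands ajar by more than 0.27 rad and at rest, and jar, beaker, rack and bottle stand upright (within 0.1 rad) within 15 mm of where they were (value of joint catch above 0.0065 m and value of joint lid above 0.27 rad and velocity of joint lid below 0.05 rad/s and distance of each of jar, beaker, rack, bottle from where it was at the start of the episode below 0.015 m and angle between each of jar, beaker, rack, bottle's own z axis and vertical below 0.1 rad); the robot touches nothing.
It fails at once if the robot touches the lid (more than 3 N) (contact force between any of the arm, the fingers and lid above 3 N).
It fails at once if the jar, beaker, tube rack or bottle is displaced by more than 20 mm, lifted or carried (distance of any of jar, beaker, rack, bottle from where it was at the start of the episode above 0.02 m).
It also fails if it takes over 67 s, if anything falls off the work surface, if the arm or the gripper's body presses on something with over 40 N, if the wrist force passes 120 N, or if a joint passes its speed limit or range.

## Working session

There is one attempt and no reset: what is moved stays moved. The work goes in short steps, each a Python script; the robot and the scene stay as the last script left them, time stands still between calls to the robot, and variables do not carry over. Pictures are saved under pics/ and viewed, at most 10 in all, crops included, and the job is handed in when it is done.

```bash
mkdir -p pics
python3 - <<'E'
from plant import robot, monitor, eyes
import cv2,numpy as np
ims=[]
for n in("scene","side","wrist"):
    s=eyes.snapshot(n); cv2.imwrite(f"pics/{n}0.png",s["frame"]); ims.append(s["frame"])
    print(n,s["fx"],s["fy"],s["cx"],s["cy"],s["xyz"],np.round(s["rotation"],4).tolist())
print(monitor.get_state())
E
```

```text
scene 448.4271914111331 448.4271914111331 317.9868410824395 241.01411656703317 [ 1.59886068 -0.19430111  0.7296431 ] [-122.8271, -1.2674, 78.8672]
side 468.5260491324287 468.5260491324287 312.0122091917182 235.51174958280865 [0.01050131 0.90089451 0.71682049] [-120.363, -0.7848, -144.7817]
wrist 365.9801085371684 365.9801085371684 316.7562253634681 239.5569908848457 [0.54983838 0.0819755  0.37349128] [161.3071, 0.1367, -0.0176]
{'clock': 0.15, 'q': array([-7.68884404e+00,  1.87225516e+01, -1.10788986e+01,  6.02770087e+01,
       -1.53648926e-03,  8.23107843e+01]), 'joint_velocities': array([ 0.04777077, -0.15202768,  0.2098386 ,  0.03472496,  0.11463288,
        0.09149635]), 'effort': array([ 1.04211274e-03, -4.43704247e+01,  2.62664723e+01,  1.04285317e-02,
       -1.23322516e-04, -3.51401161e-05]), 'position': array([5.49538611e-01, 6.79231975e-05, 2.30680176e-01]), 'tool_rot': array([-1.79922041e+02, -8.97509961e-03,  9.00003666e+01]), 'force': array([ 1.33584637, -0.57752167,  0.85157902]), 'moment': array([-0.00943892,  0.01516933,  0.07472754]), 'finger_force': 0.0, 'width': 0.08577172653879342}
```

View pics/scene0.png

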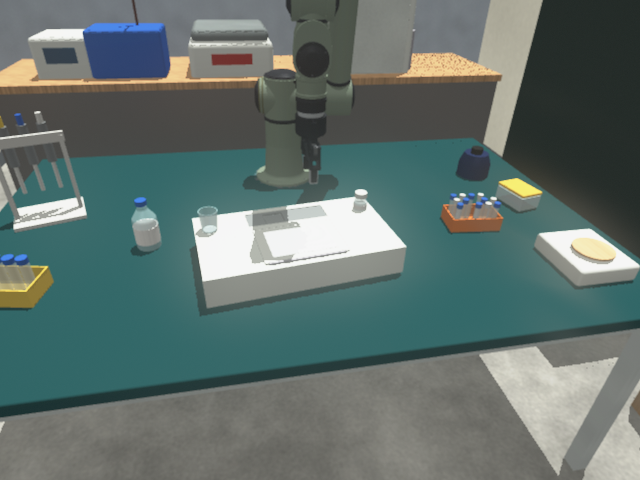

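View pics/wrist0.png

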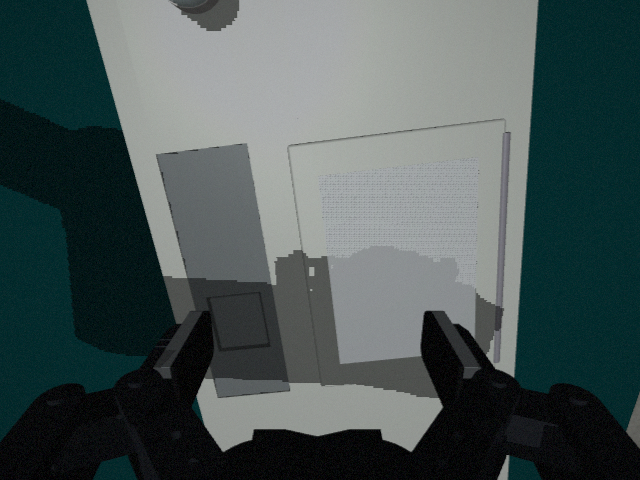

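The wrist view shows the grey strip, with corners near (157,154), (247,144), (289,390) and (218,397). A framed rectangle, probably the catch, has corners near (208,297), (261,292), (270,346) and (221,351). I'll cast these onto the strip plane and check the sizes.

```bash
cat > h.py <<'E'
import numpy as np
from scipy.spatial.transform import Rotation as Ro
def cast(s,px,z):
    px=np.atleast_2d(px).astype(float)
    d=np.c_[(px[:,0]-s["cx"])/s["fx"],(px[:,1]-s["cy"])/s["fy"],np.ones(len(px))]
    d=Ro.from_euler("xyz",s["rotation"],degrees=True).apply(d)
    o=np.array(s["xyz"]); return o+d*((z-o[2])/d[:,2])[:,None]
E
python3 - <<'E'
from h import *
from plant import eyes
import cv2
s=eyes.snapshot("wrist")
S=cast(s,[(157,154),(247,144),(289,390),(218,397)],.0885)
P=cast(s,[(208,297),(261,292),(270,346),(221,351)],.0885)
for Q in(S,P):
    print(np.round(Q[:,:2],4).tolist(),"c",Q.mean(0).round(4),"edges",np.linalg.norm(Q-np.roll(Q,-1,0),axis=1).round(4))
E=cast(s,[(288,147),(321,384)],.096);print("lid edge",E.round(4))
cv2.imwrite("pics/crop.png",cv2.convertScaleAbs(cv2.resize(s["frame"][130:410,140:340],None,fx=2.1,fy=2.1,interpolation=cv2.INTER_CUBIC),alpha=1.8))
E
```

```text
[[0.4274, 0.0543], [0.4965, 0.0617], [0.5227, -0.1663], [0.4541, -0.1746]] c [ 0.4752 -0.0562  0.0885] edges [0.0695 0.2295 0.0691 0.2305]
[[0.4547, -0.0672], [0.501, -0.0624], [0.5066, -0.117], [0.4614, -0.1225]] c [ 0.4809 -0.0923  0.0885] edges [0.0466 0.0549 0.0455 0.0556]
lid edge [[ 0.5281  0.0601  0.096 ]
 [ 0.5531 -0.1529  0.096 ]]
```

View pics/crop.png

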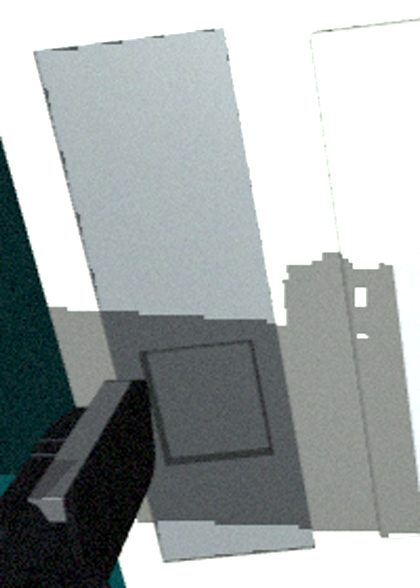

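The measured sizes match what was given: strip 69×230 mm, opening 46×55 mm, lid edge about 65 mm behind the middle line. The cooler's yaw is about 6.6° and the plate is about 36 mm to the -y side. I'll close the fingers, line the closing axis up with the cooler's y, and feel down onto the plate.

Run:
```python
from h import *
from plant import robot,set_gripper,monitor
c=np.array([0.4795,-0.0921]); A=[180,0,-173.4]
st=lambda t:(lambda s:print(t,round(s["clock"],2),s["position"].round(4),s["force"].round(1),s["tool_rot"].round(1),round(s["width"],3)))(monitor.get_state())
robot.move_pose([*c,.2],A); set_gripper(0.0); st("above")
robot.servo_line([*c,.105],velocity=.06); robot.dwell(.3); st("near")
hit=robot.servo_line([*c,.080],velocity=.01,contact_N=3.5); st(f"hit {hit}")
```

```text
above 2.62 [ 0.4795 -0.0921  0.2   ] [ 0.2  0.1 -0.7] [-180.     0.  -173.4] -0.0
near 4.66 [ 0.4796 -0.0921  0.1051] [ 0.3 -0.1 -0.8] [-180.     0.  -173.4] -0.0
hit True 6.36 [ 0.4795 -0.0921  0.086 ] [-0.1 -0.5  1.7] [ 180.    -0.  -173.4] 0.0
```

Contact came at z = 0.086, about 2 mm below the strip surface, so the fingertips are on the plate. Next I'll press it in.

Run:
```python
from h import *
from plant import robot,monitor,eyes
import cv2
c=np.array([0.4795,-0.0921])
st=lambda t:(lambda s:print(t,round(s["clock"],2),s["position"].round(4),s["force"].round(1)))(monitor.get_state())
for z in (.084,.082,.080,.0785,.0775,.0765):
    hit=robot.servo_line([*c,z],velocity=.01,contact_N=25); st(f"{z} {hit}")
    if hit or monitor.get_state()["force"][2]>20: break
cv2.imwrite("pics/press.png",eyes.snapshot("side")["frame"])
```

```text
0.084 False 6.69 [ 0.4796 -0.0921  0.0841] [-0.1 -0.2  4.3]
0.082 False 7.04 [ 0.4796 -0.0921  0.082 ] [1.  0.  2.1]
0.08 False 7.39 [ 0.4796 -0.0921  0.0799] [ 0.6 -0.2  1.8]
0.0785 False 7.69 [ 0.4795 -0.0921  0.0785] [-0.7 -0.2  4.2]
0.0775 False 7.94 [ 0.4796 -0.0921  0.0784] [-2.7 -0.3 12.7]
0.0765 False 8.19 [ 0.4797 -0.0922  0.0784] [-5.7  1.4 21.7]
```

View pics/press.png

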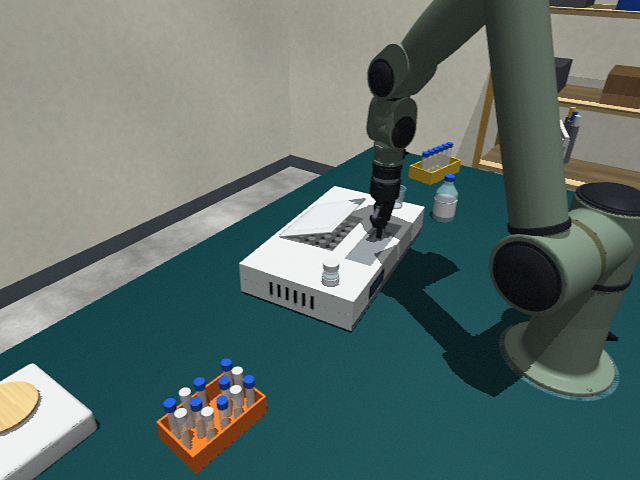

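The plate bottomed at z = 0.0784 after about 8 mm of travel. The side view shows the lid ajar (free edge around (345,215)), with the hand in front of it near (382,200). I'll withdraw straight up and look again.

Run:
```python
from plant import robot,monitor,eyes
import cv2
robot.servo_line([.4795,-.0921,.11],velocity=.03)
robot.servo_line([.465,-.0921,.25],velocity=.08); robot.dwell(.5)
s=monitor.get_state(); print(s["clock"],s["position"].round(3),s["force"].round(1))
cv2.imwrite("pics/end.png",eyes.snapshot("side")["frame"])
```

```text
11.9167 [ 0.465 -0.092  0.25 ] [-0.1  0.4 -0. ]
```

View pics/end.png

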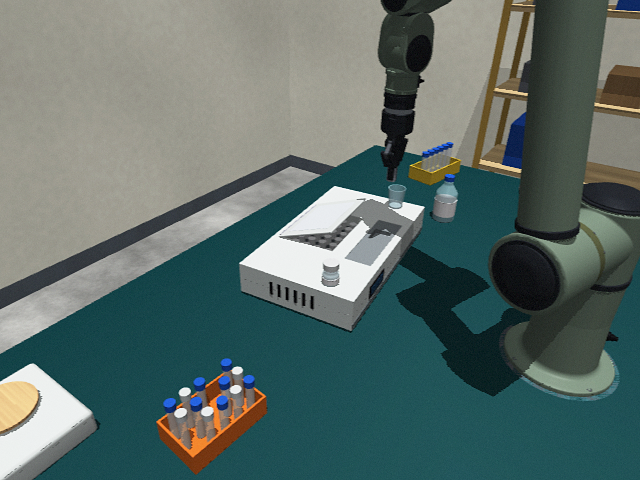

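The lid is still ajar (around (330,220)) and the hand is well clear above. The jar (330,272), beaker (397,195), rack and bottle are all upright and look undisturbed.

```bash
python3 -c "
from plant import ticket; print(ticket.job_done())"
```

```text
the job is handed in; nothing more can be done
None
```

I pressed the catch in about 8 mm until it stopped, the lid stands ajar, the hand is clear, nothing else looks disturbed, and the job is handed in (about 12 s on the robot's clock; no verdict was shown).

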